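# Load the wide template plate into the sloped stand

### The arm

A 7-joint arm with a two-finger parallel gripper is mounted at the origin on the work surface. World frame = base frame: x ahead of the robot, y to its left, z up, the work surface at z = 0. Lengths are in m, angles in rad, forces in N, time in s.
With the tool pointing down it reaches from about 0.425 to 0.825 m from the base axis. Payload 3.6 kg.
Tool frame: the origin (TCP) lies between the finger pads; the fingertips stand 8 mm ahead of it and the grasp point (between the pads) lies 11 mm behind it; z points along the fingers, y is the line along which they close (so a half turn about z gives the same grasp; the last joint's range is limited). The gripper opens to 85 mm and grips with 20 to 120 N. Pads are 22 mm wide; open, the fingers measure 114 mm over their backs; the gripper's body (76 mm by 85 mm) begins 54 mm behind the grasp point. The pads swing forward as they close: fully open they stand 13 mm farther back than shut.
Start: joints at [1.143, 0.615, -0.013, 1.423, 0.008, 1.103, -0.04], TCP at [0.254, -0.598, 0.239] pointing down, gripper open.
Joint ranges: [-3.12, 3.12], [-0.3, 2.06], [-1.34, 1.32], [0.26, 2.42], [-1.36, 4.5], [0.01, 1.98], [-2.84, 2.84]. Speed limits (rad/s): [2.79, 2.79, 3.14, 3.14, 3.14, 3.14, 3.14].

### API

Orientations are given as a unit quaternion [w, x, y, z].
In Python, from workcell import manip gives the robot as it stands. Calls block until the motion is done:
- manip.reach(position, orientation): joint-space move of the TCP to a pose.
- manip.movel(position, attitude=None, velocity=0.15): straight line of the TCP; attitude=None keeps the orientation; velocity is the mean speed in m/s.
- manip.goto_joints(angles): joint-space move.
- manip.grip(opening, effort=None): opening from 0.0 (shut) to 1.0 (fully open); effort is the grip in N (None keeps the last); returns when the fingers have stopped.
- manip.hold(seconds).
- manip.ik(position, orientation): joint angles nearest the present ones, or None.
- manip.camera(name): name is "scene" or "top" or "wrist"; returns the picture (384x512x3 uint8, red, green, blue); there is no depth.
- manip.camera_model(name): a dict with "fx", "fy", "cx", "cy" (pixels), "dist" ([k1, k2, p1, p2, k3] as OpenCV has them; the pictures are not rectified), "rvec" (rotation vector, rad) and "tvec" (3), from world to camera coordinates, as OpenCV has them. Camera axes: x right, y down, z forward; pixel columns grow to the right and rows downward; lengths in m; the calibration is good to about 2 mm. A picture is of the moment at which its call begins: read the wrist's pose just before it. camera_model takes no time and is no camera call; for the wrist camera it gives the pose at the moment of the call.
A pose or a line that the arm cannot do raises manip.PlanningError and nothing moves.
- manip.close_job(): hands the job in; it is judged then, once.
Readings, each from a call of its own:
- manip.current_t(): time.
- manip.current_qpos(): joint angles.
- manip.current_joint_velocities(): joint speeds.
- manip.current_joint_efforts(): joint torques, N m.
- manip.current_eef_pos(): TCP position.
- manip.current_tool_rot(): TCP orientation.
- manip.current_contact_force(): force on the tool from outside, world axes, zero at the start.
- manip.current_moment(): the same for the moment, N m.
- manip.current_grip_width(): opening from 0.0 (shut) to 1.0 (fully open).
- manip.current_grasp_force(): force on a finger pad.
Only numpy, scipy, OpenCV 4.12 (cv2) and the standard library are available. Lean on these libraries where they do the work, as an engineer would, in place of code of your own. Each camera call takes 0.05 s, during which the arm holds its last target. There are 200 camera calls.

### The job

Grip the widest of the three template plates by the strip along its top edge and draw it straight up out of its slot in the wooden rack. Tilt it and lay it flat and square in the pocket of the sloped steel stand, between the side rims and with its lower edge fully home on the ledge, grip strip at the top, then let go. Leave the two narrower plates standing in the rack where they are.

Things in the scene. Friction and masses are not known exactly. Their poses are not given: they have to be found in the camera images.
- plate_wide: The widest template plate: aluminium sheet 90 mm wide, 120 mm tall, 4 mm thick, the top 20 mm thickened to a 10 mm grip strip. Origin: middle of its lower edge, mid-thickness. x = through its thickness, y = along its width, z = towards the grip strip. Front and back are alike. It starts upright in one of the three rack slots.
- plate_mid: A narrower template plate: aluminium sheet 66 mm wide, 120 mm tall, 4 mm thick, the top 20 mm thickened to a 10 mm grip strip. Origin: middle of its lower edge, mid-thickness. x = through its thickness, y = along its width, z = towards the grip strip. Front and back are alike. Stands in another slot; stays there.
- plate_narrow: The narrowest template plate: aluminium sheet 52 mm wide, 120 mm tall, 4 mm thick, the top 20 mm thickened to a 10 mm grip strip. Origin: middle of its lower edge, mid-thickness. x = through its thickness, y = along its width, z = towards the grip strip. Front and back are alike. Stands in the third slot; stays there.
- rack: Wooden slotted block fixed to the bench, 144 x 124 mm, 60 mm high. Three slots open at the top, 6 mm wide, 48 mm deep (slot floor 12 mm above the bench), run along its y at x = -44, 0 and +44 mm; plates stand 72 mm proud of it. Origin: centre of its underside, z up.
- pocket: Pocket on the stand's bed, leaning back 35 degrees from vertical and looking roughly to the right (-y). Origin: mid-bottom, where bed face meets ledge, 34 mm above the bench. x = out of the face (up and to the right), y = across, z = up the slope. Ledge top at z = 0, 8 mm deep; side rims at y = -48 and +48 mm, 6 mm high, to z = 80 mm. Seated plate: origin at x = 2, y = 0, z = 0 mm, axes parallel.
- stand: Sloped steel stand fixed to the bench: base 130 x 140 mm, 12 mm thick, carrying the bed with the pocket. The bed is 116 mm wide, 10 mm thick and ends 80 mm up the slope, open at the top, so a seated 120 mm plate overhangs it by 40 mm and fingers have room on both faces of the grip strip. Origin: centre of the base's underside, z up.
There are look-alikes about, which are no part of the job. Leave any purple look-alike of the plate_wide alone. What is shaped like the plate_mid but pink is not meant.

How it is judged:
On the way:
1. the wide plate is drawn up until its lower edge is clear above the rack (z of plate_wide in the frame of rack above 0.062 m), for 0.1 s.
At the end, for the whole second after the job is handed in: The wide plate lies released and at rest in the stand's pocket, grip strip up: flat on the bed and square (within 0.05 rad both ways), lower edge home on the ledge (within 4 mm), between the rims (within 5 mm of the middle). The two narrower plates still stand upright down in their rack slots (x of plate_wide in the frame of pocket between -0.002 and 0.005 m and y of plate_wide in the frame of pocket between -0.005 and 0.005 m and z of plate_wide in the frame of pocket between -0.004 and 0.004 m and angle between the x axis of plate_wide and the x axis of pocket, either way round below 0.05 rad and angle between the z axis of plate_wide and the z axis of pocket, either way round below 0.05 rad and linear speed of plate_wide below 0.01 m/s and angular speed of plate_wide below 0.1 rad/s and z of each of plate_mid, plate_narrow in the frame of rack below 0.02 m and angle between each of plate_mid, plate_narrow's own z axis and vertical below 0.12 rad and horizontal distance between each of plate_mid, plate_narrow and rack below 0.075 m); the robot touches nothing.
It fails at once if the middle-width plate is pulled up or pushed more than 30 mm from its place (distance of plate_mid from where it was at the start of the episode above 0.03 m).
It fails at once if the narrowest plate is pulled up or pushed more than 30 mm from its place (distance of plate_narrow from where it was at the start of the episode above 0.03 m).
It also fails if it takes over 45 s, if anything falls off the work surface, if the arm or the gripper's body presses on something with over 40 N, if the wrist force passes 120 N, or if a joint passes its speed limit or range.

## Working session

There is one attempt and no reset: what is moved stays moved. The work goes in short steps, each a Python script; the robot and the scene stay as the last script left them, time stands still between calls to the robot, and variables do not carry over. Pictures are saved under pics/ and viewed, at most 12 in all, crops included, and the job is handed in when it is done.

```bash
mkdir -p pics
python3 - <<'E'
from workcell import manip
import cv2,numpy as np
for n in ("scene","top"):
    im=manip.camera(n); cv2.imwrite(f"pics/{n}0.png",cv2.resize(im[:,:,::-1],(800,600),interpolation=cv2.INTER_CUBIC))
    m=manip.camera_model(n); print(n,m)
print(manip.current_t(), manip.current_tool_rot())
E
```

```text
scene {'fx': 446.75673470942417, 'fy': 446.75673470942417, 'cx': 256.92155024740924, 'cy': 193.45962995166397, 'dist': array([-0.1271759,  0.       ,  0.       ,  0.       ,  0.       ]), 'rvec': array([ 1.03043575,  2.58194599, -0.88551485]), 'tvec': array([ 0.38179568, -0.28925799,  1.34410672])}
top {'fx': 454.9423025261368, 'fy': 454.9423025261368, 'cx': 263.8189980423375, 'cy': 188.70448542824695, 'dist': array([0.05102567, 0.        , 0.        , 0.        , 0.        ]), 'rvec': array([ 2.21615661, -2.16448126,  0.13101756]), 'tvec': array([0.00467162, 0.54434578, 1.25169243])}
0.1 [-1.15964170e-03  9.79988166e-01  1.99052211e-01 -2.59021053e-04]
```

View pics/scene0.png

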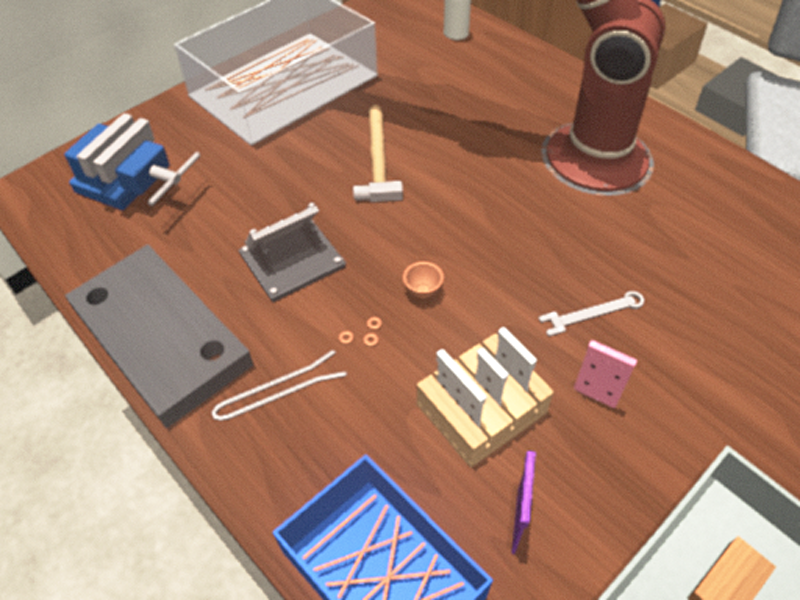

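View pics/top0.png

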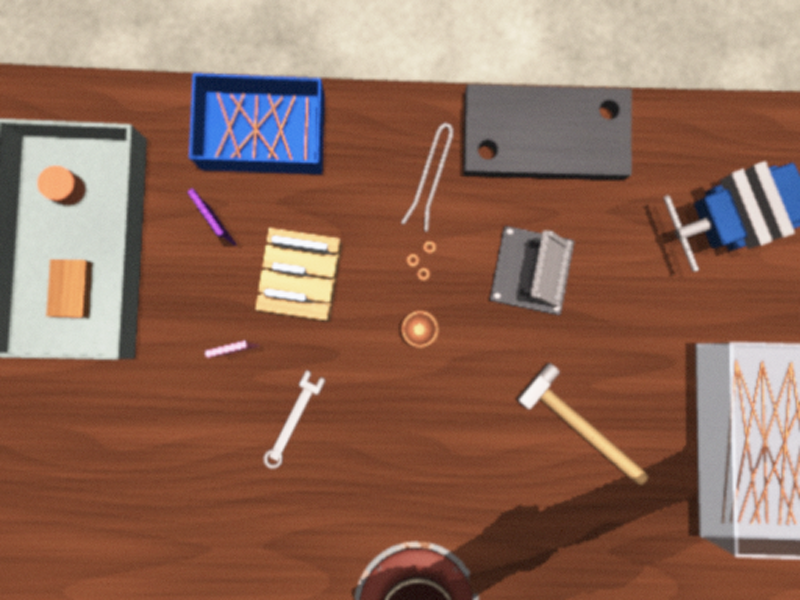

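Candidates (top picture, 800x600): far-slot plate (300,244), looks about 55 px wide; middle slot (289,268), about 33 px; near slot (285,295), about 42 px; purple look-alike (211,216) and pink look-alike (226,349) are not meant. By width I choose the far-slot plate and will check it in a close crop, with the stand beside it.

Run:
```python
from workcell import manip
import cv2,numpy as np
im=np.mean([manip.camera("top").astype(float) for _ in range(4)],0).astype(np.uint8)[:,:,::-1]
s=np.mean([manip.camera("scene").astype(float) for _ in range(4)],0).astype(np.uint8)[:,:,::-1]
cv2.imwrite("pics/topraw.png",im);cv2.imwrite("pics/sceneraw.png",s)
def crop(i,x,y,w,h,k): return cv2.resize(i[y:y+h,x:x+w],None,fx=k,fy=k,interpolation=cv2.INTER_CUBIC)
# top crops: rack x160-225,y140-210 ; stand x310-375
a=crop(im,158,140,66,70,6);b=crop(im,308,140,66,70,6)
cv2.imwrite("pics/c1.png",np.hstack([a,b]))
a=crop(s,260,205,100,95,4);b=crop(s,148,125,80,95,4)
cv2.imwrite("pics/c2.png",np.hstack([a,b]))
```

```text
(no output)
```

View pics/c1.png

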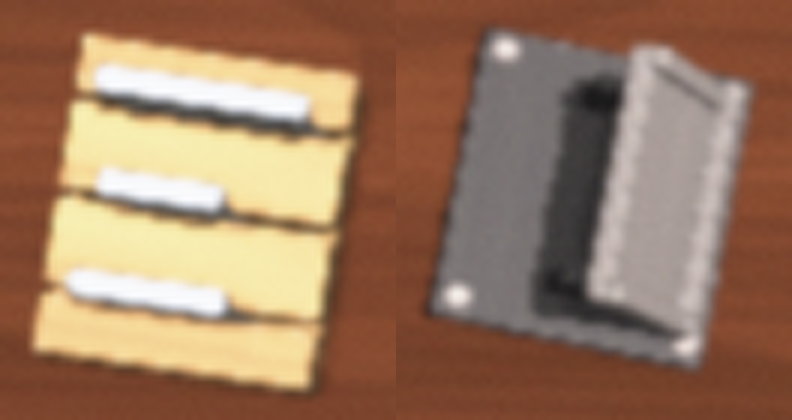

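View pics/c2.png

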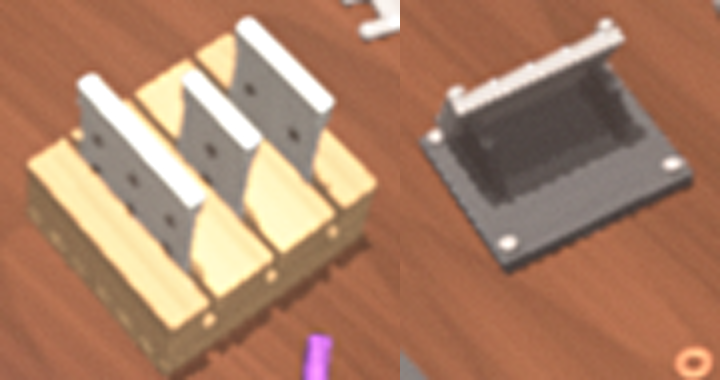

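The crops show the far-slot plate is clearly the widest (three holes; c1 strip from (95,78) to (310,108)). The stand's bed faces image right, with its ledge at (715,215) and its top edge running (632,50)–(592,300). Next: coarse positions.

```bash
cat > h.py <<'E'
import numpy as np,cv2
from scipy.spatial.transform import Rotation as R
def ray(m,uv):
    K=np.array([[m['fx'],0,m['cx']],[0,m['fy'],m['cy']],[0,0,1]])
    n=cv2.undistortPoints(np.array(uv,float).reshape(-1,1,2),K,m['dist'])[:,0]
    Rm=cv2.Rodrigues(m['rvec'])[0]; d=np.c_[n,np.ones(len(n))]@Rm
    return -Rm.T@m['tvec'],d
def onz(m,uv,z):
    c,d=ray(m,uv); return c+d*((z-c[2])/d[:,2])[:,None]
def proj(m,P):
    K=np.array([[m['fx'],0,m['cx']],[0,m['fy'],m['cy']],[0,0,1]])
    return cv2.projectPoints(np.array(P,float).reshape(-1,1,3),m['rvec'],m['tvec'],K,m['dist'])[0][:,0]
def q(Rm):
    x=R.from_matrix(Rm).as_quat(); return [x[3],x[0],x[1],x[2]]
def Rq(w): return R.from_quat([w[1],w[2],w[3],w[0]]).as_matrix()
E
python3 - <<'E'
from workcell import manip
from h import *
m=manip.camera_model("top")
f=lambda p,ox: (np.array(p,float)+.5)/6-.5+np.array([ox,140])
r=onz(m,f([(83,35),(357,75),(312,390),(35,352)],158),.06)
print("rack",r.round(4),r.mean(0),[np.linalg.norm(r[i]-r[i-1]).round(4) for i in range(4)])
p=onz(m,f([(95,78),(310,108)],158),.132);print("plate",p,p.mean(0),np.linalg.norm(p[0]-p[1]),np.degrees(np.arctan2(*(p[0]-p[1])[[0,1]])))
p=onz(m,f([(97,182),(226,198)],158),.132);print("mid",p)
p=onz(m,f([(66,284),(228,303)],158),.132);print("near",p)
b=onz(m,f([(480,30),(752,82),(700,368),(432,315)],308-66),.012)
print("base",b.round(4),b.mean(0),[np.linalg.norm(b[i]-b[i-1]).round(4) for i in range(4)])
e=onz(m,f([(632,50),(592,300)],308-66),.034+.08*np.cos(np.radians(35))+.003);print("bedtop",e)
e=onz(m,f([(750,85),(692,345)],308-66),.034);print("ledge",e)
w=manip.camera_model("wrist");c,d=ray(w,[(w['cx'],w['cy'])]);T=Rq(manip.current_tool_rot());t=manip.current_eef_pos()
print("wristcam in tool",T.T@(c-t),T.T@d[0], "rot",cv2.Rodrigues(w['rvec'])[0]@T, w)
E
```

```text
rack [[0.6529 0.2729 0.06  ]
 [0.6381 0.1486 0.06  ]
 [0.4941 0.1643 0.06  ]
 [0.5083 0.2885 0.06  ]] [0.57334911 0.21856763 0.06      ] [np.float64(0.1454), np.float64(0.1252), np.float64(0.1449), np.float64(0.125)]
plate [[0.62150211 0.25440089 0.132     ]
 [0.61116471 0.16271987 0.132     ]] [0.61633341 0.20856038 0.132     ] 0.0922619658280446 6.433155269670897
mid [[0.57682897 0.25184087 0.132     ]
 [0.57143551 0.19710012 0.132     ]]
near [[0.53293393 0.26314743 0.132     ]
 [0.52654812 0.19467539 0.132     ]]
base [[ 0.6761 -0.1455  0.012 ]
 [ 0.6544 -0.2758  0.012 ]
 [ 0.5171 -0.2515  0.012 ]
 [ 0.5391 -0.1243  0.012 ]] [ 0.59666311 -0.19925185  0.012     ] [np.float64(0.1386), np.float64(0.1321), np.float64(0.1394), np.float64(0.1291)]
bedtop [[ 0.65156388 -0.19896439  0.10253216]
 [ 0.5397822  -0.18206725  0.10253216]]
ledge [[ 0.64912262 -0.2691692   0.034     ]
 [ 0.52622628 -0.24247729  0.034     ]]
wristcam in tool [ 0.08256149 -0.00044375 -0.13564415] [-3.21177170e-01 -4.31578448e-04  9.47019028e-01] rot [[-5.56949243e-04  9.99999809e-01  2.66836226e-04]
 [-9.47018962e-01 -4.41739827e-04 -3.21177349e-01]
 [-3.21177170e-01 -4.31578448e-04  9.47019028e-01]] {'fx': 316.92673909841125, 'fy': 316.92673909841125, 'cx': 252.2642423268164, 'cy': 195.0674124119803, 'dist': array([0.0036584, 0.       , 0.       , 0.       , 0.       ]), 'rvec': array([-2.38227034,  1.57854248,  0.26089099]), 'tvec': array([-0.64931465, -0.04197158,  0.38191898])}
```

```bash
cat >> h.py <<'E'
def pocketR(psi):  # psi: yaw of pocket y axis
    y=np.array([np.cos(psi),np.sin(psi),0]); s,c=np.sin(np.radians(35)),np.cos(np.radians(35))
    h=np.array([y[1],-y[0],0]); up=np.array([0,0,1.])
    x=h*c+up*s; z=-h*s+up*c
    return np.c_[x,y,z]
E
python3 - <<'E'
from workcell import manip
from h import *
psi=np.radians(-9.5); P=pocketR(psi); O=np.array([.588,-.245,.034])
W=np.array([.113,.9936,0])
for s in (1,-1):
    x=s*W; z=np.array([0,0,-1.]);T=np.c_[x,np.cross(z,x),z]
    for zz in (.115,.33):print("rack",s,manip.ik([.6163,.2086,zz],q(T)))
    x=s*P[:,1]; z=-P[:,2];T=np.c_[x,np.cross(z,x),z]
    for d in (.1,.2): print("pocket",s,manip.ik(O+P[:,2]*d+P[:,0]*.002,q(T)))
h=np.array([P[1,1],-P[0,1],0]);
x=h;z=np.array([0,0,-1.]);T=np.c_[x,np.cross(z,x),z]
pos=np.array([.597,-.199,.22])-.03*h
print("view",manip.ik(pos,q(T)))
x=-W;T=np.c_[x,np.cross(z,x),z];print("rview",manip.ik([.6163,.2086+.02,.26],q(T)),manip.ik([.6163,.2086-.02,.26],q(np.c_[-x,-T[:,1],z])))
E
```

```text
rack 1 [-0.14200963  0.77253704 -0.38682751  1.54720832  0.34564879  0.89012836
 -0.76194563]
rack 1 [-0.03373353  0.61687025 -0.62618446  1.26017588  0.35309195  1.37251839
 -0.75245741]
pocket 1 [-0.3835324   0.88554277  0.68574125  1.68024455  0.14285449  0.74954893
 -1.73833102]
pocket 1 [-0.36950601  0.73398471  0.49228446  1.58721878  0.33632111  1.00226325
 -1.91121184]
rack -1 [ 0.19455749  1.02251366 -1.15212985  1.53546985  0.97103996  1.23626528
  1.91110898]
rack -1 [ 0.16416509  0.76933939 -1.14953092  1.25300187  0.68866399  1.52502872
  2.14179211]
pocket -1 [ 0.18511282  0.79993796 -0.31587483  1.66003839  0.94642185  1.11929184
  0.73228858]
pocket -1 [ 0.13870385  0.71699947 -0.39567945  1.56860848  0.86153667  1.30413217
  0.79151665]
view [-0.05628305  0.63688228  0.51243584  1.53705315 -0.34126257  1.0576882
 -2.7663316 ]
rview [ 0.14526475  0.84448541 -1.15018072  1.35000768  0.76222566  1.41777736
  2.05106966] [-0.04115447  0.63545903 -0.52423256  1.40045694  0.32550893  1.1918143
 -0.71415038]
```

```bash
cat > view.py <<'E'
from workcell import manip
from h import *
import pickle
def shot(name,x,pos):
    z=np.array([0,0,-1.]);T=np.c_[x,np.cross(z,x),z]
    manip.reach(pos,q(T)); manip.hold(.3)
    m=manip.camera_model("wrist"); im=np.mean([manip.camera("wrist").astype(float) for _ in range(4)],0).astype(np.uint8)[:,:,::-1]
    cv2.imwrite(f"pics/{name}.png",im); pickle.dump(m,open(f"{name}.pkl","wb"))
    cv2.imwrite(f"pics/{name}_v.png",cv2.resize(im,(800,600),interpolation=cv2.INTER_CUBIC))
    print(name,manip.current_t())
E
python3 - <<'E'
from view import *
P=pocketR(np.radians(-9.5));h=np.array([P[1,1],-P[0,1],0])
shot("wp",h,np.array([.597,-.199,.22])-.03*h)
W=np.array([.113,.9936,0])
shot("wr",W,np.array([.6163,.2086,.29])-.05*W)
E
```

```text
wp 3.3167
wr 5.3917
```

View pics/wp_v.png

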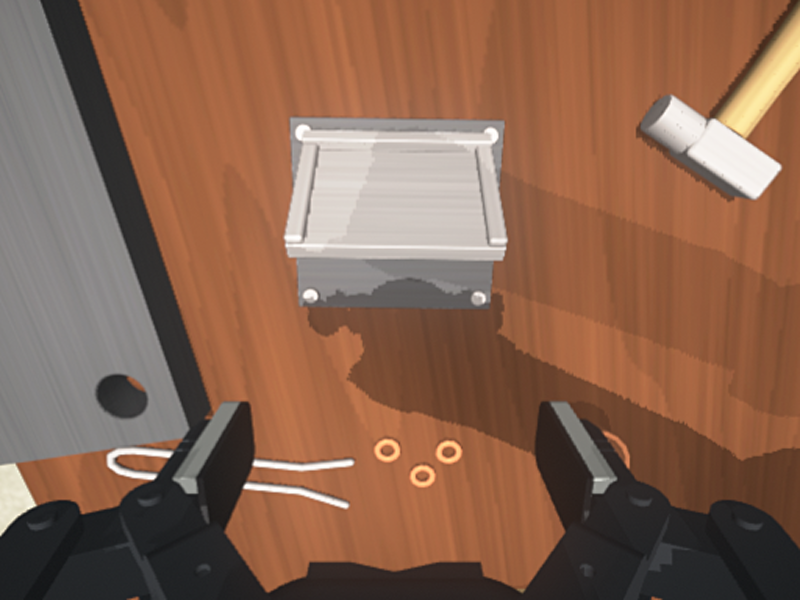

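View pics/wr_v.png

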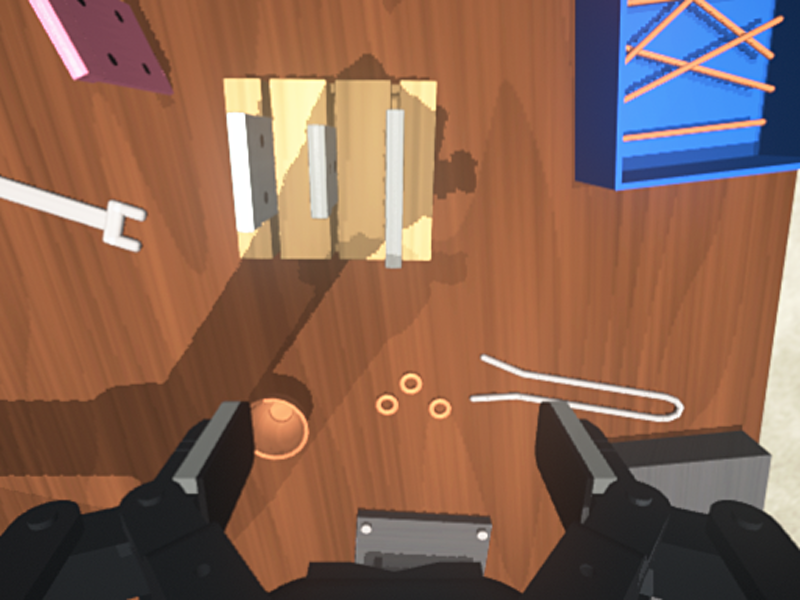

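The first picture shows the stand: bed (290–505, 130–258), ledge at the top (y≈137), rims on both sides. The second shows the wide plate's strip at (395,110)–(394,257). Enlarging both.

Run:
```python
import cv2
a=cv2.imread("pics/wp.png")[72:202,180:330];cv2.imwrite("pics/wp_c.png",cv2.resize(a,None,fx=5,fy=4.6 if 0 else 4.5,interpolation=cv2.INTER_CUBIC))
a=cv2.imread("pics/wr.png")[45:180,135:290];cv2.imwrite("pics/wr_c.png",cv2.resize(a,None,fx=5,fy=4,interpolation=cv2.INTER_CUBIC))
```

```text
(no output)
```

View pics/wp_c.png

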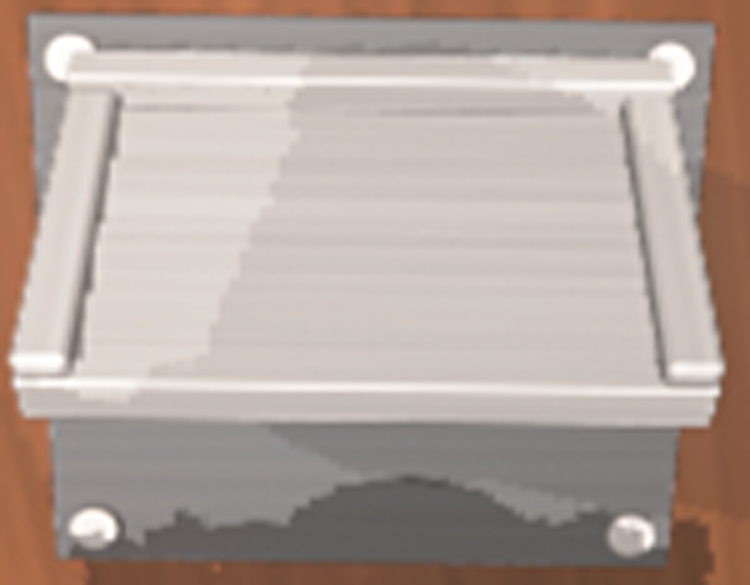

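View pics/wr_c.png

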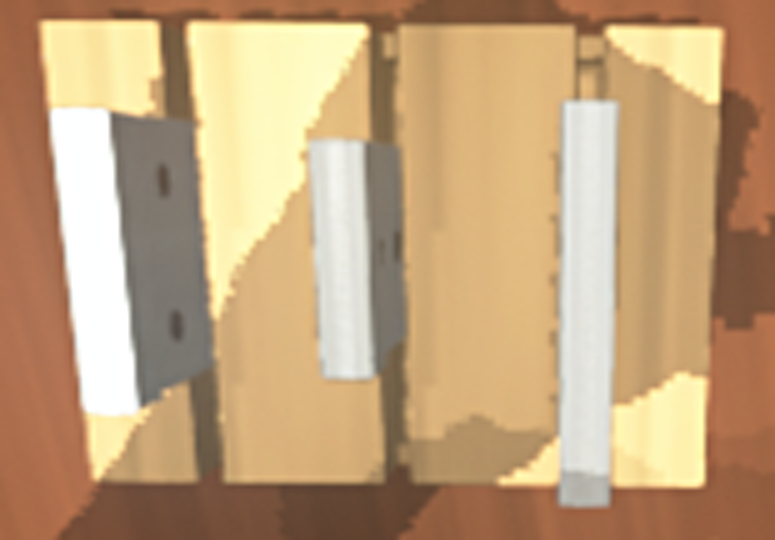

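Run:
```python
from h import *
import pickle
from scipy.optimize import least_squares
m=pickle.load(open("wp.pkl","rb"))
obs={(0,.058,.08):(14,382),(0,-.058,.08):(720,392),(-.01,.058,.08):(20,415),(-.01,-.058,.08):(713,425),
(0,.048,.08):(72,374),(0,-.048,.08):(667,381),(0,.048,0):(116,107),(0,-.048,0):(625,111),(.008,.058,0):(68,85),(.008,-.058,0):(682,88)}
base=[((.065,.07),(30,15)),((.065,-.07),(714,25)),((-.065,-.07),(668,562)),((-.065,.07),(57,557))]
f=lambda p:(np.array(p,float)+.5)/[5,4.5]-.5+[180,72]
A=np.array(list(obs));U=f(list(obs.values()));UB=f([b[1] for b in base])
def res(v):
    P=pocketR(v[2]);O=np.array([v[0],v[1],.034+v[4]])
    h=np.array([P[1,1],-P[0,1],0]);B=np.array([[*(O+P[:,1]*b[0][1]+h*(b[0][0]+v[3]))[:2],.012+v[4]] for b in base])
    return np.r_[(proj(m,A@P.T+O)-U).ravel(),(proj(m,B)-UB).ravel(),v[4]/.001*.5]
s=least_squares(res,[.588,-.245,-.165,0,0],loss='soft_l1');print(s.x,np.degrees(s.x[2]));print(res(s.x)[:-1].reshape(-1,2).round(2).tolist())
np.save("pocket.npy",s.x)
m=pickle.load(open("wr.pkl","rb"));g=lambda p:(np.array(p,float)+.5)/[5,4]-.5+[135,45]
p=onz(m,g([(590.5,101),(586,472)]),.132);print("plate",p,p.mean(0),np.linalg.norm(p[0]-p[1]),np.degrees(np.arctan2(*(p[0]-p[1])[:2])))
r=onz(m,g([(40,20),(724,28),(706,488),(92,483)]),.06);print("rack",r,r.mean(0))
```

```text
[ 5.87527612e-01 -2.42850818e-01 -1.82307612e-01 -4.55614498e-02
  5.89417254e-05] -10.445456733554273
[[0.14, -0.65], [0.49, -0.74], [0.89, 0.21], [-0.43, 0.04], [0.77, 1.32], [-1.09, 1.53], [1.53, 0.04], [-1.17, 0.75], [-0.36, -2.39], [-0.84, -1.07], [-0.55, -0.5], [0.65, -0.45], [-0.04, 1.12], [0.06, 0.47]]
plate [[0.62166297 0.25544588 0.132     ]
 [0.61156258 0.17456536 0.132     ]] [0.61661277 0.21500562 0.132     ] 0.08150875181860369 7.118267031303831
rack [[0.50924066 0.29179388 0.06      ]
 [0.65209095 0.27350941 0.06      ]
 [0.63712088 0.15019018 0.06      ]
 [0.49336315 0.16816537 0.06      ]] [0.57295391 0.22091471 0.06      ]
```

Run:
```python
from workcell import manip
from h import *
a=np.radians(6.7);W=np.array([np.sin(a),np.cos(a),0]);z=np.array([0,0,-1.]);Q=q(np.c_[W,np.cross(z,W),z])
p=np.array([.6164,.2103,.113])
manip.grip(.33,80)
manip.reach(p+[0,0,.06],Q); manip.movel(p,velocity=.06); print(manip.current_eef_pos(),manip.current_contact_force())
manip.grip(0,80); print("w",manip.current_grip_width(),manip.current_grasp_force(),manip.current_contact_force())
manip.movel(p+[0,0,.03],velocity=.06);print(manip.current_contact_force())
manip.movel(p+[0,0,.17],velocity=.12);manip.hold(.2)
print(manip.current_t(),manip.current_grip_width(),manip.current_grasp_force(),manip.current_contact_force(),manip.current_eef_pos())
w=manip.camera("wrist")[:,:,::-1];t=manip.camera("top")[:,:,::-1]
cv2.imwrite("pics/held_w.png",w);cv2.imwrite("pics/held_t.png",t)
import pickle;pickle.dump(manip.camera_model("wrist"),open("held.pkl","wb"))
c=t[140:215,155:230];cv2.imwrite("pics/held.png",np.hstack([cv2.resize(w[190:384,150:362],(480,440),interpolation=2),cv2.resize(c,(320,440),interpolation=2)]))
```

```text
[0.61661403 0.21061216 0.11349599] [-0.38435354 -0.41043969 -0.34147388]
w 0.09913806274876304 79.29980278015137 [-0.72109137 -0.43617705  2.71010076]
[-0.2743392  -0.80486348 -2.89519785]
10.1667 0.09810706803441435 78.72343182563782 [-0.06170519  0.29750839 -1.92690777] [0.61625416 0.21012044 0.2822977 ]
```

View pics/held.png

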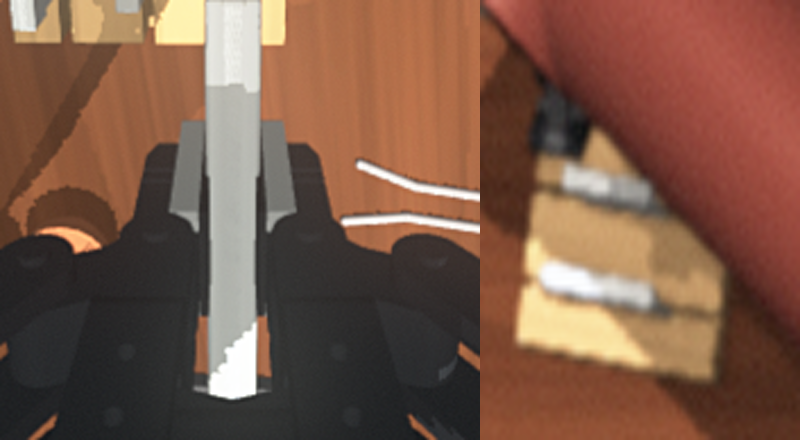

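The plate is held square between the pads; the other two plates are still standing (right-hand crop, (605,185) and (597,285)). Next: the plate's sideways offset in the hand from the strip ends.

Run:
```python
from workcell import manip
from h import *
import pickle
w=cv2.imread("pics/held_w.png");print([tuple(w[r,252]) and int(w[r,252].mean()) for r in range(160,215)]);print([w[r,252].tolist() for r in range(355,376)])
m=pickle.load(open("held.pkl","rb"));T=Rq(manip.current_tool_rot());t=manip.current_eef_pos()
# expected pixel rows for offset d along tool x, ends +-45mm, top face at tool z=-0.019
for d in (-.004,-.002,0,.002,.004):
    print(d,[proj(m,t+T@np.array([d+e,0,-.019]))[0].round(1).tolist() for e in (.045,-.045)])
```

```text
[140, 140, 141, 141, 141, 142, 141, 142, 140, 141, 141, 141, 142, 141, 142, 141, 141, 142, 142, 141, 142, 141, 141, 144, 142, 142, 142, 140, 138, 152, 195, 223, 231, 236, 237, 239, 237, 233, 233, 233, 235, 234, 235, 234, 230, 230, 230, 233, 234, 235, 236, 232, 231, 232, 233]
[[254, 254, 253], [253, 254, 253], [253, 254, 253], [254, 254, 253], [254, 254, 253], [255, 254, 254], [254, 254, 253], [254, 254, 254], [255, 255, 255], [255, 255, 255], [242, 241, 233], [80, 79, 76], [44, 44, 44], [52, 53, 52], [54, 54, 53], [50, 51, 50], [49, 50, 50], [50, 51, 49], [48, 50, 48], [50, 51, 50], [49, 51, 49]]
-0.004 [[253.0, 201.1], [253.0, 377.0]]
-0.002 [[253.0, 196.2], [253.0, 373.8]]
0 [[253.0, 191.3], [253.0, 370.6]]
0.002 [[253.1, 186.4], [253.0, 367.3]]
0.004 [[253.1, 181.4], [253.0, 364.0]]
```

```bash
cat > place.py <<'E'
from workcell import manip
from h import *
v=np.load("pocket.npy"); P=pocketR(np.radians(-10.1)); O=np.array([v[0],v[1],.034])
D=.1015; d=.0007
def tool(s):
    x=s*P[:,1]; z=-P[:,2]; return np.c_[x,np.cross(z,x),z]
def tcp(x,y,z,s): return O+P@np.array([x,y-s*d,z+D])   # plate-origin target in pocket frame
def pl(s):  # where the plate origin should be now, pocket frame
    return (P.T@(manip.current_eef_pos()-O)-[0,-s*d,D])
def F(): return P.T@manip.current_contact_force()
E
python3 - <<'E'
from place import *
q0=manip.current_qpos()
for s in (1,-1):
    for a in ((.05,0,.12),(.002,0,0)):
        j=manip.ik(tcp(*a,s),q(tool(s)));print(s,a,None if j is None else (j-q0).round(2),None if j is None else j.round(2))
E
```

```text
1 (0.05, 0, 0.12) [ 0.07 -0.12  0.62  0.2   0.18 -0.03 -1.27] [ 0.24  0.68 -0.5   1.53  0.89  1.4  -2.3 ]
1 (0.002, 0, 0) [ 0.06  0.01  0.73  0.32  0.27 -0.26 -1.41] [ 0.22  0.81 -0.39  1.65  0.98  1.17 -2.44]
-1 (0.05, 0, 0.12) [ 0.38  0.15 -0.15  0.18  0.55  0.43  1.65] [ 0.55  0.95 -1.27  1.52  1.26  1.86  0.61]
-1 (0.002, 0, 0) [ 0.41  0.29 -0.06  0.3   0.67  0.3   1.53] [ 0.58  1.09 -1.18  1.64  1.38  1.73  0.49]
```

Run:
```python
from place import *
s=1
manip.movel([.6164,.2103,.32])
manip.reach(tcp(.05,0,.12,s),q(tool(s)));print(manip.current_t(),pl(s))
manip.movel(tcp(.014,0,.015,s),velocity=.1);manip.hold(.3)
f0=F();print(manip.current_t(),pl(s),"f0",f0)
for x in np.arange(.012,-.003,-.001):
    manip.movel(tcp(x,0,.015,s),velocity=.02);f=F()-f0
    if abs(f).max()>2.5: break
print("x stop",x,pl(s),f,manip.current_t())
for n in("scene","top"): cv2.imwrite(f"pics/{n}1.png",manip.camera(n)[:,:,::-1])
a=cv2.imread("pics/scene1.png")[100:200,145:245];b=cv2.imread("pics/top1.png")[130:230,305:405]
cv2.imwrite("pics/pl1.png",np.hstack([cv2.resize(i,(400,400),interpolation=2) for i in (a,b)]))
```

```text
12.05 [4.85148458e-02 5.99247456e-05 1.20513198e-01]
13.6083 [0.01410406 0.00016226 0.0153756 ] f0 [-0.71617658  0.01692626 -0.92942748]
x stop -1.0408340855860843e-17 [1.66633754e-03 3.88224936e-05 1.49313326e-02] [ 5.19180964 -1.12674391  2.39565785] 16.8583
```

View pics/pl1.png

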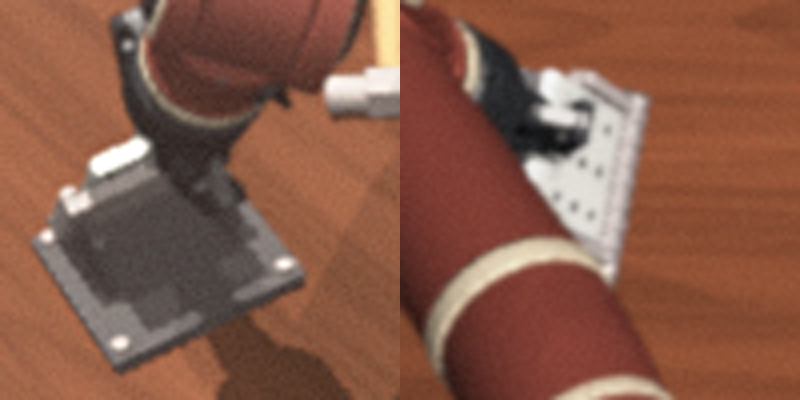

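The plate lies on the bed between the rims: contact came at x≈1.7 mm, and the top crop shows it inside the rims. Now I slide it down to the ledge.

Run:
```python
from place import *
s=1
f0=F()
for z in np.arange(.013,-.006,-.001):
    manip.movel(tcp(.0012,0,z,s),velocity=.02);f=F()-f0
    if f[2]>(5 if z<.004 else 8): break
print("z stop",z,pl(s),f,manip.current_t())
manip.grip(.2,20);manip.hold(.3);print(manip.current_grip_width(),F())
manip.grip(.35);manip.hold(.3)
manip.movel(manip.current_eef_pos()+P[:,2]*.06,velocity=.08)
c=manip.current_eef_pos();manip.movel(c+np.array([-.05,.12,.08]),velocity=.2);manip.hold(.3)
print(manip.current_t())
for n in("scene","top"): cv2.imwrite(f"pics/{n}2.png",manip.camera(n)[:,:,::-1])
a=cv2.imread("pics/scene2.png")[100:200,145:245];b=cv2.imread("pics/top2.png")[130:230,305:405]
cv2.imwrite("pics/pl2.png",np.hstack([cv2.resize(i,(400,400),interpolation=2) for i in (a,b)]))
```

```text
z stop -0.001999999999999988 [0.00175006 0.00054968 0.00021711] [ 2.73559181 -1.56358993  8.27195804] 20.975
0.20262377126604295 [ 0.00310836 -0.15370327 -0.71386495]
24.2167
```

View pics/pl2.png

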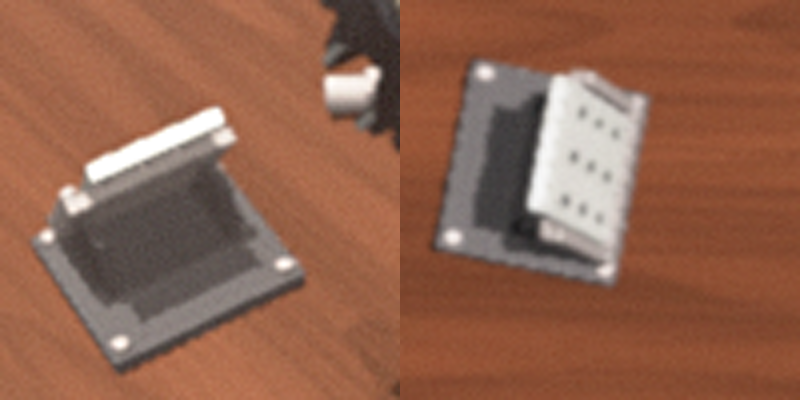

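The plate lies flat in the pocket between the rims, with its lower edge along the ledge (right crop, (625,170)). The gripper is clear of it, so I'm handing in.

```bash
python3 -c "
from workcell import manip
print(manip.close_job())"
```

```text
the job is handed in; nothing more can be done
None
```

I laid the wide plate in the stand's pocket, between the rims and down on the ledge, let go of it and handed the job in at about 24 s; the narrower plates were still upright in the rack when I checked after the lift, and the hand-in gave no verdict.

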